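# Load the two-place carrier and hold it up level

## Task

Get the carrier ready to go to the marking machine: take the loose aluminium puck from the desk and set it down flat, centred on the empty scribed circle of the carrier, across the grip from the puck that already stands there, and let go of it. Then take the carrier by its upright grip, lift it straight up to about 15 cm above the desk with both pucks still standing on their circles, and finish holding it there, level and still. Leave the other things on the desk where they are.

Things in the scene. Friction and masses are not known exactly. Their poses are not given: they have to be found in the camera images.
- carrier: Loose flat black carrier, turned any way, 0.42 kg (+-20 %): plate 76 mm (x) by 250 mm (y) on four rubber feet, upper face 11 mm above the desk. Origin: centre of the underside, at the feet's soles; z up. A 45 mm aluminium circle is scribed on it at 90 mm from the centre towards each end (y = +-90 mm). No rim on the long sides, a 4 mm high rim at each end, an upright grip in the middle.
- carrier_grip: The carrier's grip, fixed in its middle: a black block 14 mm thick (x), 44 mm long (y, along the carrier), from 51 to 85 mm above the desk, on a round aluminium post 12 mm in diameter. Frame as the carrier's (origin at the soles, under the block). Grasp it from above across its 14 mm thickness, fingers closing along x.
- empty_circle (a point): Centre of the empty circle, on the carrier's upper face, 90 mm from the grip (carrier y = -90 mm), 11 mm above the desk. Axes as the carrier's.
- loaded_circle (a point): Centre of the circle at the other end (carrier y = +90 mm) on which the first puck stands. Axes as the carrier's.
- loose_puck: The loose aluminium puck, a plain solid cylinder 36 mm in diameter and 22 mm high, 70 g, standing on the bare desk on the right. Origin: centre of its underside; z up.
- loaded_puck: The same kind of puck, 36 mm in diameter and 22 mm high, 70 g, already standing on the carrier's other circle; it stays there. Origin: centre of its underside.
- bush: Bystander: flanged brass bush, 31 mm in diameter, 29 mm high. Origin: centre of its underside.
- gear_wheel: Bystander: toothed gear wheel lying flat, 49 mm in diameter, 18 mm high. Origin: centre of its underside.
- memory_stick: Bystander: small black memory stick lying flat, 17 x 52 x 8 mm. Origin: centre of its underside.
- mug: Bystander: mug at the left, 82 x 114 x 91 mm. Origin: centre of its underside.
- tape_roll: Bystander: black tape roll lying flat at the front left, 62 x 60 x 19 mm. Origin: centre of its underside.
Mind the look-alikes: they are no part of the job. What is shaped like the loose_puck but orange is not meant. What is shaped like the loaded_puck but red is not meant.

How it is judged:
By the outcome, as a careful person would: the job done as asked, in the order asked, and still so for the second after the job is handed in, while the arm keeps its last pose, push and grip.
It also fails if it takes over 54 s, if anything falls off the work surface, if the arm or the gripper's body presses on something with over 40 N, if the wrist force passes 120 N, or if a joint passes its speed limit or range.

## Robot

A 7-joint arm with a two-finger parallel gripper is mounted at the origin on a cart in front of the work surface, level with it; the furniture and walls round the work are solid. World frame = base frame: x ahead of the robot, y to its left, z up, the work surface at z = 0. Lengths are in m, angles in rad, forces in N, time in s.
With the tool pointing down it reaches from about 0.4 to 0.85 m from the base axis. Payload 10.4 kg.
Tool frame: the origin (TCP) lies at the very end of the fingers, on their centre line; the grasp point (between the pads) lies 19 mm behind it (manip.grip_point_offset is the distance from the TCP to the grasp point, in m); z points along the fingers, y is the line along which they close (so a half turn about z gives the same grasp; the last joint's range is limited). The gripper opens to 85 mm and grips with 20 to 120 N. Pads are 22 mm wide; open, the fingers measure 114 mm over their backs; the gripper's body (76 mm by 85 mm) begins 54 mm behind the grasp point. The pads swing forward as they close: fully open they stand 13 mm farther back than shut.
Start: joints at [1.192, 0.332, -0.065, 1.46, 0.022, 1.35, -0.088], TCP at [0.218, -0.586, 0.231] pointing down, gripper open.
Joint ranges: [-2.6, 2.6], [-0.5, 2.12], [-1.47, 1.34], [0.16, 2.42], [-1.27, 4.41], [0.06, 2.06], [-2.6, 2.6]. Speed limits (rad/s): [2.22, 2.22, 2.79, 2.79, 3.14, 3.14, 3.14].

## Interface

Orientations are given as a unit quaternion [x, y, z, w].
In Python, from workcell import manip gives the robot as it stands. The module is installed in compiled form; this text tells all that it offers.
- The arm moves only by the shell command python3 -m inch 'ROWS' [OPENING] [FORCE]. ROWS is JSON, a list of rows, each a list of 2 entries, a list of its own where there are three numbers: the shift along the tool's x, y, z each as a share of 0.08 m, from -1 to 1, then the turn, a rotation vector about the tool's x, y, z each as a share of 45 degrees, from -1 to 1. A call has exactly 10 rows; each row is the pose to reach, as a shift and turn from the pose commanded when the call began, along the tool's axes at that moment; what a row does not reach only later rows make up. A row lasts 1/10 s, in which the tool goes at most 50 mm and 8.59 degrees, less where a joint would pass 70% of its speed; a pose out of reach is approached as far as the arm can. A call with a number of a shift or a turn outside -1 to 1 is refused whole. A call with a gripper value outside its range is refused whole. OPENING is the opening, from 0 (shut) to 1 (fully open), set as the call begins (- or left out, the last holds). The fingers move at their own pace and stop on an object; FORCE is the grip in N (left out, the last holds). Time passes only in rows, so rows that repeat a pose let the fingers close, or fill a call up. It gives the time, the measured TCP pose, the force, the opening and the grip force at its end, in the units of the state.
- manip.get_obs(): the state, without advancing time (a new reading comes with each control period).
- manip.camera(name): name is "side" or "top"; returns the picture (420x560x3 uint8, red, green, blue); there is no depth.
- manip.camera_params(name): a dict with "fov_y" (degrees; the focal length in pixels is half the picture's height over the tangent of half this angle, whatever the lens; pixels are square), "cx", "cy" (the principal point, pixels), "camera_from_world" (4x4, takes a point from world to camera coordinates). Camera axes: x right, y up, looking along -z (the intrinsics and any distortion apply to the point x, -y, -z); pixel columns grow to the right and rows downward; lengths in m; the calibration is good to about 2 mm. A picture is of the moment at which its call begins. camera_params takes no time and is no camera call.
- manip.hand_in(): hands the job in; it is judged then, once.
The state is a dict: "clock": time; "joint_pos": joint angles; "joint_velocities": joint speeds; "tau": joint torques, N m; "position": TCP position; "ee_rot": TCP orientation; "ft_force": force on the tool from outside, world axes, zero at the start; "torque": the same for the moment, N m; "grip_width": opening from 0.0 (shut) to 1.0 (fully open); "grasp_force": force on a finger pad.
Only numpy, scipy, OpenCV 4.12 (cv2) and the standard library are available. Lean on these libraries where they do the work, as an engineer would, in place of code of your own. Each camera call takes 0.05 s, during which the arm holds its last target. There are 200 camera calls.

## Working session

There is one attempt and no reset: what is moved stays moved. The work goes in short steps, Python scripts to look and compute and a shell command to move; the robot and the scene stay as the last step left them, time stands still between calls to the robot, and variables do not carry over. Pictures are saved under pics/ and viewed, at most 11 in all, crops included, and the job is handed in when it is done.

```bash
mkdir -p pics
cat > h.py <<'E'
import numpy as np, cv2
from workcell import manip
def cam(n,f):
    im=manip.camera(n); cv2.imwrite(f'pics/{f}.png',im[:,:,::-1]); return im
def par(n):
    p=manip.camera_params(n); f=210/np.tan(np.radians(p['fov_y'])/2); return p,f,np.array(p['camera_from_world'])
def ray(n,u,v,z):
    p,f,T=par(n); d=np.array([(u-p['cx'])/f,-(v-p['cy'])/f,-1])
    R=T[:3,:3];c=-R.T@T[:3,3];w=R.T@d
    return c+w*(z-c[2])/w[2]
def proj(n,P):
    p,f,T=par(n); q=T[:3,:3]@np.array(P)+T[:3,3]
    return p['cx']+f*q[0]/-q[2], p['cy']-f*q[1]/-q[2]
E
python3 - <<'E'
from h import *
cam('top','top0');cam('side','side0')
for n in('top','side'): print({k:(np.round(v,3).tolist()) for k,v in manip.camera_params(n).items() if not isinstance(v,str)}); 
print(manip.camera_params('top').keys())
o=manip.get_obs(); print(o)
E
```

```text
{'fov_y': 44.655, 'cx': 285.083, 'cy': 207.561, 'camera_from_world': [[0.025, -1.0, 0.001, 0.031], [0.983, 0.025, 0.182, -0.49], [-0.182, -0.004, 0.983, -1.011], [0.0, 0.0, 0.0, 1.0]]}
{'fov_y': 42.42, 'cx': 274.613, 'cy': 208.642, 'camera_from_world': [[0.965, -0.261, 0.02, -0.457], [0.16, 0.646, 0.746, -0.145], [-0.208, -0.717, 0.666, -1.016], [0.0, 0.0, 0.0, 1.0]]}
dict_keys(['fov_y', 'cx', 'cy', 'camera_from_world'])
{'clock': 0.1, 'joint_pos': array([ 1.19237932,  0.33284224, -0.06472824,  1.46083886,  0.02158154,
        1.3498735 , -0.08848877]), 'joint_velocities': array([-0.00036265, -0.00295867,  0.00085341, -0.00406791,  0.00046724,
        0.00107135,  0.00030292]), 'tau': array([ 1.36252540e-03, -6.26746917e+01,  4.92400874e-02, -3.92429888e+01,
        1.63028331e-02,  7.04646256e-03, -5.80252117e-05]), 'position': array([ 0.21763074, -0.58554298,  0.23058341]), 'ee_rot': array([ 9.84211119e-01,  1.76997376e-01, -1.25689075e-04, -6.21150745e-04]), 'ft_force': array([-0.77156565, -0.66267452, -0.7772964 ]), 'torque': array([ 1.07944969e-02, -7.55637430e-05, -6.29134525e-02]), 'grasp_force': 0.0, 'grip_width': 0.9979283972927888}
```

View pics/top0.png

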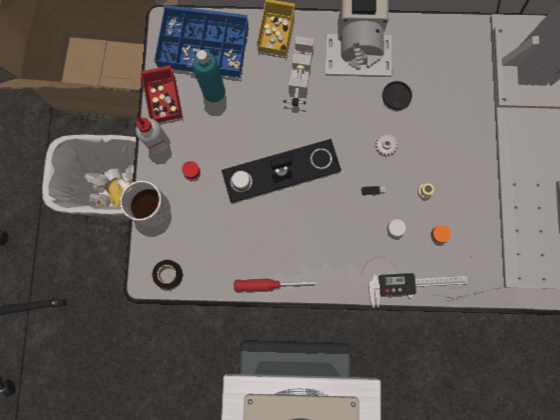

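View pics/side0.png

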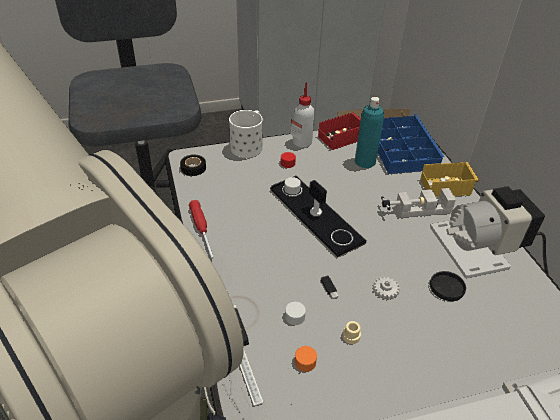

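Top picture: silver puck at (397,228), which is the loose one. Possible mix-ups are the orange puck (441,234), the red puck (190,170), the bush (427,190), and the loaded puck (241,181). The carrier runs from (230,185) to (335,157), with its empty circle at (320,159). I'll check the choice in one close crop.

Run:
```python
from h import *
im=cv2.imread('pics/top0.png')[130:260,210:460]
cv2.imwrite('pics/crop0.png',cv2.resize(im,None,fx=3.2,fy=3.2,interpolation=cv2.INTER_CUBIC))
```

```text
(no output)
```

View pics/crop0.png

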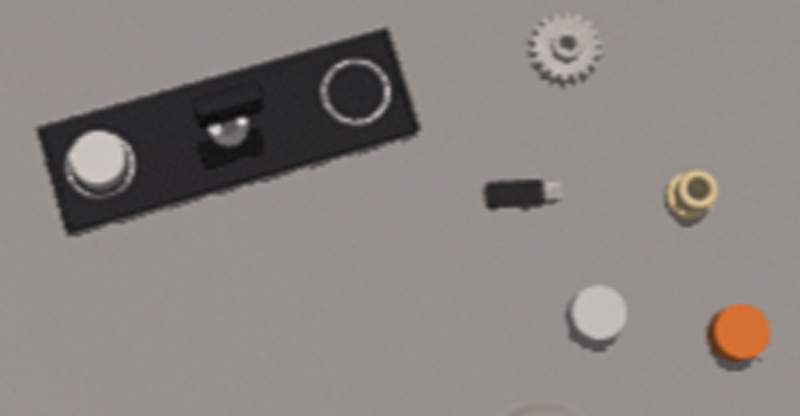

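The crop confirms the choice. In crop pixels, the plain silver puck top is at (599,312) and the orange one beside it at (740,332). The empty circle is at (356,91) and the loaded puck's top at (98,158).

```bash
cat >> h.py <<'E'
def rel(P,yaw=None):
    """shift in tool axes (shares) from measured TCP to P, and turn in shares about tool z for tool-y line at yaw"""
    from scipy.spatial.transform import Rotation as Ro
    o=manip.get_obs();R=Ro.from_quat(o['ee_rot']).as_matrix()
    s=R.T@(np.array(P)-o['position'])/0.08; t=None
    if yaw is not None:
        w=R.T@np.array([np.cos(yaw),np.sin(yaw),0]); a=np.degrees(np.arctan2(-w[0],w[1])); a=(a+90)%180-90; t=a/45
    return np.round(s,3),t
E
python3 - <<'E'
from h import *
U=lambda x,y:(210+(x+.5)/3.2-.5,130+(y+.5)/3.2-.5)
g=lambda x,y,z:ray('top',*U(x,y),z)
e=g(355.5,91.5,.011);l=g(100,163,.011);lp=g(98,158,.033);p=g(599,312,.022)
cs=[g(*c,.011) for c in((387,29),(418,130),(68,235),(39,128))]
print('e',e,'l',l,np.linalg.norm(e-l),'lp',lp,'puck',p,'corner mean',np.mean(cs,0))
print('lens',[np.linalg.norm(cs[i]-cs[(i+1)%4]) for i in range(4)])
d=l-e;print('carrier yaw of x',np.degrees(np.arctan2(d[1],d[0]))-90)
for P in(e,lp,p): print(proj('side',P))
print('side puck',ray('side',295,309,.022),'side circ',ray('side',342,237,.011),'grip top top',g(229,90,.085))
yaw=np.arctan2(d[1],d[0])-np.pi/2
print(rel([p[0],p[1],.1],yaw))
E
```

```text
e [ 0.60598721 -0.03160978  0.011     ] l [0.55187441 0.13963867 0.011     ] 0.17959461951536862 lp [0.54998914 0.13903016 0.033     ] puck [ 0.45727441 -0.19211742  0.022     ] corner mean [0.5770021  0.05351476 0.011     ]
lens [np.float64(0.07384728816116774), np.float64(0.24585275049982594), np.float64(0.07655632848420814), np.float64(0.24630701946653188)]
carrier yaw of x 17.53601655696845
(np.float64(340.7417214439147), np.float64(238.08800637468826))
(np.float64(291.5184062014016), np.float64(183.00781490992466))
(np.float64(294.10158745264357), np.float64(310.10675161086886))
side puck [ 0.45952316 -0.19017259  0.022     ] side circ [ 0.60962251 -0.02924681  0.011     ] grip top top [0.58362188 0.05316456 0.085     ]
(array([ 4.521, -3.564,  1.637]), np.float64(-1.9365819469814558))
```

Both cameras agree within about 3 mm: puck (0.458,-0.191), circle (0.607,-0.031), carrier x yaw 17.5°. Setting out.

```bash
python3 -m inch '[[[0.09,-0.07,0.03],[0,0,0]],[[0.18,-0.14,0.06],[0,0,0]],[[0.27,-0.21,0.09],[0,0,0]],[[0.36,-0.28,0.12],[0,0,0]],[[0.45,-0.35,0.15],[0,0,0]],[[0.54,-0.42,0.18],[0,0,0]],[[0.63,-0.5,0.21],[0,0,0]],[[0.72,-0.57,0.24],[0,0,0]],[[0.81,-0.64,0.27],[0,0,0]],[[0.9,-0.71,0.3],[0,0,0]]]' 1 40 &&
python3 -m inch '[[[0.09,-0.07,0.03],[0,0,0]],[[0.18,-0.14,0.06],[0,0,0]],[[0.27,-0.21,0.09],[0,0,0]],[[0.36,-0.28,0.12],[0,0,0]],[[0.45,-0.35,0.15],[0,0,0]],[[0.54,-0.42,0.18],[0,0,0]],[[0.63,-0.5,0.21],[0,0,0]],[[0.72,-0.57,0.24],[0,0,0]],[[0.81,-0.64,0.27],[0,0,0]],[[0.9,-0.71,0.3],[0,0,0]]]' &&
python3 -m inch '[[[0.09,-0.07,0.03],[0,0,0]],[[0.18,-0.14,0.06],[0,0,0]],[[0.27,-0.21,0.09],[0,0,0]],[[0.36,-0.28,0.12],[0,0,0]],[[0.45,-0.35,0.15],[0,0,0]],[[0.54,-0.42,0.18],[0,0,0]],[[0.63,-0.5,0.21],[0,0,0]],[[0.72,-0.57,0.24],[0,0,0]],[[0.81,-0.64,0.27],[0,0,0]],[[0.9,-0.71,0.3],[0,0,0]]]' &&
python3 -m inch '[[[0.09,-0.07,0.03],[0,0,-0.1]],[[0.18,-0.14,0.06],[0,0,-0.2]],[[0.27,-0.21,0.09],[0,0,-0.3]],[[0.36,-0.28,0.12],[0,0,-0.4]],[[0.45,-0.35,0.15],[0,0,-0.5]],[[0.54,-0.42,0.18],[0,0,-0.6]],[[0.63,-0.5,0.21],[0,0,-0.7]],[[0.72,-0.57,0.24],[0,0,-0.8]],[[0.81,-0.64,0.27],[0,0,-0.9]],[[0.9,-0.71,0.3],[0,0,-1]]]'
python3 - <<'E'
from h import *
print(rel([.458,-.191,.09],np.radians(17.5)))
E
```

```text
clock: 1.1
position: [0.2658, -0.5069, 0.2072]
ee_rot: [0.984, 0.177, 0.0, 0.0]
ft_force: [0.0, -0.4, -0.3]
grip_width: 1.0
grasp_force: 0.0
clock: 2.1
position: [0.3135, -0.4286, 0.1832]
ee_rot: [0.984, 0.177, 0.0, 0.0]
ft_force: [0.4, 0.1, -0.8]
grip_width: 1.0
grasp_force: 0.0
clock: 3.1
position: [0.3613, -0.3503, 0.1592]
ee_rot: [0.984, 0.177, 0.0, 0.0]
ft_force: [0.3, -0.2, 0.1]
grip_width: 1.001
grasp_force: 0.0
clock: 4.1
position: [0.4089, -0.272, 0.1351]
ee_rot: [0.841, 0.541, 0.0, 0.0]
ft_force: [1.0, 0.5, -0.6]
grip_width: 1.0
grasp_force: 0.0
(array([1.175, 0.14 , 0.564]), np.float64(-0.9318212139883612))
```

```bash
python3 -m inch '[[[0.1,0.01,0.05],[0,0,-0.1]],[[0.2,0.03,0.1],[0,0,-0.2]],[[0.3,0.04,0.15],[0,0,-0.3]],[[0.4,0.05,0.2],[0,0,-0.4]],[[0.5,0.07,0.25],[0,0,-0.5]],[[0.6,0.08,0.3],[0,0,-0.6]],[[0.7,0.1,0.35],[0,0,-0.7]],[[0.8,0.11,0.4],[0,0,-0.8]],[[0.9,0.13,0.45],[0,0,-0.9]],[[1,0.14,0.5],[0,0,-0.93]]]'
python3 - <<'E'
from h import *
print(rel([.458,-.191,.06],np.radians(17.5)))
im=cam('side','s1'); cv2.imwrite('pics/s1c.png',cv2.resize(im[180:380,180:460,::-1],None,fx=2.8,fy=2.8,interpolation=cv2.INTER_CUBIC))
E
```

```text
clock: 5.1
position: [0.4524, -0.2039, 0.0951]
ee_rot: [0.592, 0.806, 0.0, 0.0]
ft_force: [0.4, -0.5, -0.2]
grip_width: 1.002
grasp_force: 0.0
(array([0.133, 0.115, 0.438]), np.float64(-0.0033559068687613563))
```

View pics/s1c.png

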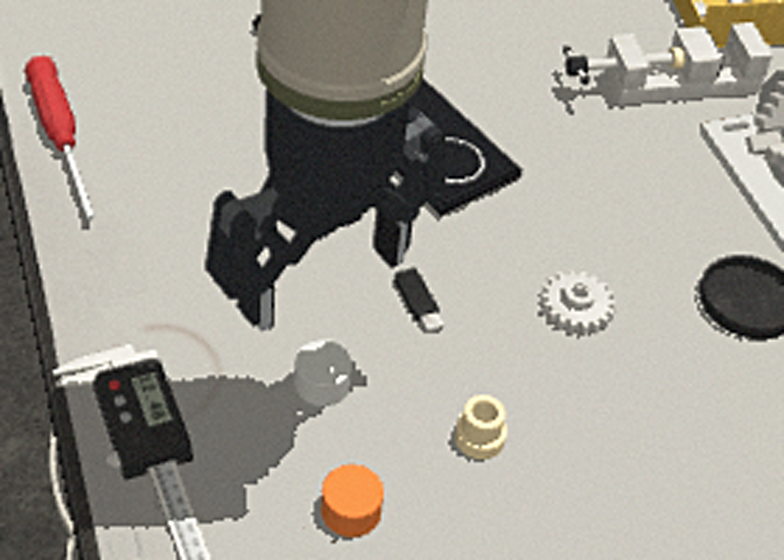

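The side crop shows the open fingers astride the puck, which is at crop (322,372), with the stick, gear and bush clear of their path. I'll go down and close.

```bash
python3 -m inch '[[[0.06,0.05,0.03],[0,0,0]],[[0.11,0.1,0.1],[0,0,0]],[[0.13,0.115,0.17],[0,0,0]],[[0.13,0.115,0.24],[0,0,0]],[[0.13,0.115,0.31],[0,0,0]],[[0.13,0.115,0.38],[0,0,0]],[[0.13,0.115,0.45],[0,0,0]],[[0.13,0.115,0.51],[0,0,0]],[[0.13,0.115,0.56],[0,0,0]],[[0.13,0.115,0.6],[0,0,0]]]' &&
python3 -m inch '[[[0,0,0.07],[0,0,0]],[[0,0,0.14],[0,0,0]],[[0,0,0.21],[0,0,0]],[[0,0,0.28],[0,0,0]],[[0,0,0.35],[0,0,0]],[[0,0,0.42],[0,0,0]],[[0,0,0.48],[0,0,0]],[[0,0,0.52],[0,0,0]],[[0,0,0.53],[0,0,0]],[[0,0,0.53],[0,0,0]]]' &&
python3 -m inch '[[[0,0,0],[0,0,0]],[[0,0,0],[0,0,0]],[[0,0,0],[0,0,0]],[[0,0,0],[0,0,0]],[[0,0,0],[0,0,0]],[[0,0,0],[0,0,0]],[[0,0,0],[0,0,0]],[[0,0,0],[0,0,0]],[[0,0,0],[0,0,0]],[[0,0,0],[0,0,0]]]' 0 40
python3 -c "
from h import *
im=cam('side','s2'); cv2.imwrite('pics/s2c.png',cv2.resize(im[200:370,180:420,::-1],None,fx=3.2,fy=3.2,interpolation=cv2.INTER_CUBIC))"
```

```text
clock: 6.15
position: [0.4577, -0.1919, 0.0469]
ee_rot: [0.593, 0.805, -0.0, -0.0]
ft_force: [0.3, -0.2, -0.1]
grip_width: 0.994
grasp_force: 0.0
clock: 7.15
position: [0.4578, -0.1919, 0.0049]
ee_rot: [0.593, 0.805, 0.0, -0.0]
ft_force: [0.5, 0.5, -0.0]
grip_width: 0.998
grasp_force: 0.0
clock: 8.15
position: [0.4579, -0.192, 0.0053]
ee_rot: [0.593, 0.805, -0.0, 0.0]
ft_force: [-1.9, -0.2, 5.9]
grip_width: 0.404
grasp_force: 39.5
```

View pics/s2c.png

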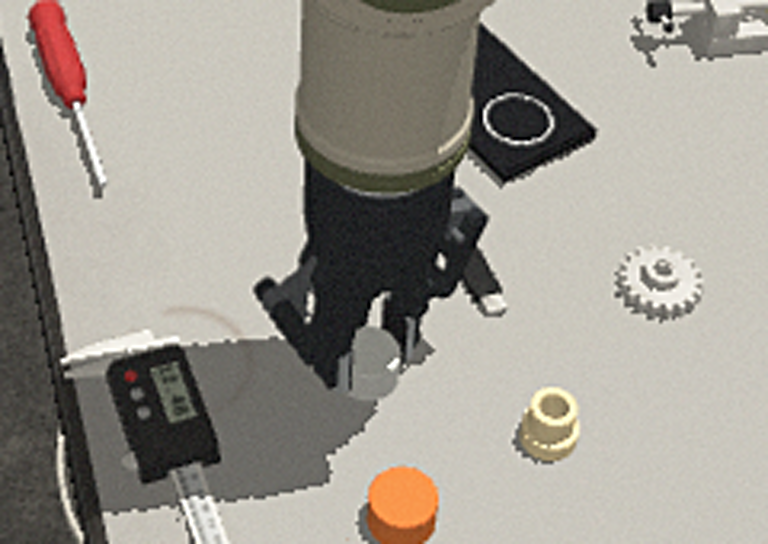

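The puck is held between the pads (crop 373,365), and the opening of 0.40 matches 36 mm. Next, lift.

```bash
python3 -m inch '[[[0,0,-0.05],[0,0,0]],[[0,0,-0.12],[0,0,0]],[[0,0,-0.2],[0,0,0]],[[0,0,-0.3],[0,0,0]],[[0,0,-0.4],[0,0,0]],[[0,0,-0.5],[0,0,0]],[[0,0,-0.6],[0,0,0]],[[0,0,-0.7],[0,0,0]],[[0,0,-0.8],[0,0,0]],[[0,0,-0.85],[0,0,0]]]'
python3 -c "
from h import *
print(rel([.607,-.031,.073],np.radians(17.5)))"
```

```text
clock: 9.2
position: [0.4581, -0.192, 0.0739]
ee_rot: [0.593, 0.805, 0.0, 0.0]
ft_force: [0.9, -0.6, -1.2]
grip_width: 0.4
grasp_force: 39.9
(array([1.371, 2.374, 0.011]), np.float64(-0.0059191309511132))
```

```bash
python3 -m inch '[[[0.03,0.05,0],[0,0,0]],[[0.08,0.14,0],[0,0,0]],[[0.14,0.24,0],[0,0,0]],[[0.2,0.34,0],[0,0,0]],[[0.25,0.44,0],[0,0,0]],[[0.3,0.53,0],[0,0,0]],[[0.35,0.61,0],[0,0,0]],[[0.4,0.69,0],[0,0,0]],[[0.45,0.77,0],[0,0,0]],[[0.5,0.86,0],[0,0,0]]]' &&
python3 -m inch '[[[0.05,0.08,0],[0,0,0]],[[0.1,0.17,0],[0,0,0]],[[0.15,0.26,0],[0,0,0]],[[0.2,0.34,0],[0,0,0]],[[0.25,0.43,0],[0,0,0]],[[0.3,0.52,0],[0,0,0]],[[0.35,0.6,0],[0,0,0]],[[0.4,0.69,0],[0,0,0]],[[0.45,0.77,0],[0,0,0]],[[0.5,0.86,0],[0,0,0]]]' &&
python3 -m inch '[[[0.05,0.08,0.04],[0,0,0]],[[0.1,0.17,0.08],[0,0,0]],[[0.15,0.25,0.12],[0,0,0]],[[0.2,0.34,0.16],[0,0,0]],[[0.24,0.42,0.2],[0,0,0]],[[0.28,0.5,0.24],[0,0,0]],[[0.32,0.57,0.27],[0,0,0]],[[0.35,0.62,0.29],[0,0,0]],[[0.37,0.65,0.3],[0,0,0]],[[0.37,0.65,0.3],[0,0,0]]]'
python3 -c "
from h import *
print(rel([.607,-.031,.017],np.radians(17.5)))
im=cam('side','s3'); a=cv2.resize(im[150:290,240:400,::-1],None,fx=3.7,fy=3.7,interpolation=cv2.INTER_CUBIC)
cv2.imwrite('pics/s3c.png',a)"
```

```text
clock: 10.2
position: [0.512, -0.1329, 0.0729]
ee_rot: [0.593, 0.805, -0.0, 0.0]
ft_force: [-0.3, 0.9, -0.8]
grip_width: 0.402
grasp_force: 39.9
clock: 11.2
position: [0.5658, -0.0743, 0.0729]
ee_rot: [0.593, 0.805, -0.0, 0.0]
ft_force: [-0.1, -0.3, -0.4]
grip_width: 0.403
grasp_force: 39.9
clock: 12.2
position: [0.6065, -0.0306, 0.0488]
ee_rot: [0.593, 0.805, 0.0, -0.0]
ft_force: [0.5, 0.7, -0.1]
grip_width: 0.4
grasp_force: 39.9
(array([-0.007,  0.005,  0.398]), np.float64(-0.005324410116433695))
```

View pics/s3c.png

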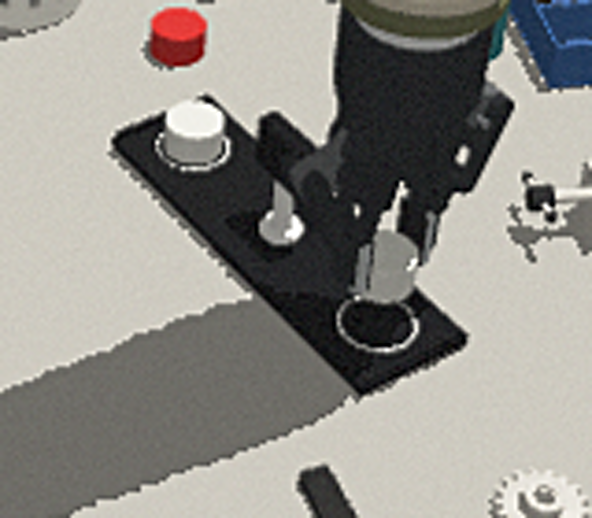

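The side crop shows the held puck level above the circle. Its bottom centre is at about crop (388,281) and the circle centre at (377,322). I'll turn that into a relative error.

```bash
python3 -c "
from h import *
U=lambda x,y:(240+(x+.5)/3.7-.5,150+(y+.5)/3.7-.5)
z=.0488-.0051
b=ray('side',*U(388,281),z); c=ray('side',*U(377,322),.011)
print(b,c, manip.get_obs()['position'])
d=c-b; print(d)
print('pred bottom px', (np.array(proj('side',[.6065,-.0306,z]))-[240,150])*3.7)
"
```

```text
[ 0.61117672 -0.02992237  0.0437    ] [ 0.60902043 -0.02807843  0.011     ] [ 0.60641201 -0.03098285  0.04893294]
[-0.00215629  0.00184395 -0.0327    ]
pred bottom px [379.03936203 281.90771325]
```

```bash
python3 -m inch '[[[0.01,-0.01,0.02],[0,0,0]],[[0.02,-0.01,0.07],[0,0,0]],[[0.02,-0.01,0.12],[0,0,0]],[[0.02,-0.01,0.17],[0,0,0]],[[0.02,-0.01,0.22],[0,0,0]],[[0.02,-0.01,0.27],[0,0,0]],[[0.02,-0.01,0.31],[0,0,0]],[[0.02,-0.01,0.35],[0,0,0]],[[0.02,-0.01,0.37],[0,0,0]],[[0.02,-0.01,0.38],[0,0,0]]]'
python3 -c "
from h import *
im=cam('side','s4'); a=cv2.resize(im[180:270,290:400,::-1],None,fx=5,fy=5,interpolation=cv2.INTER_CUBIC)
im=cam('top','t4'); b=cv2.resize(im[125:215,270:370,::-1],None,fx=5,fy=5,interpolation=cv2.INTER_CUBIC)
"
```

```text
clock: 13.25
position: [0.6051, -0.0297, 0.0183]
ee_rot: [0.593, 0.805, -0.0, -0.0]
ft_force: [0.2, 0.1, -0.3]
grip_width: 0.403
grasp_force: 39.9
```

```bash
python3 -m inch '[[[0,0,0.003],[0,0,0]],[[0,0,0.006],[0,0,0]],[[0,0,0.009],[0,0,0]],[[0,0,0.012],[0,0,0]],[[0,0,0.015],[0,0,0]],[[0,0,0.018],[0,0,0]],[[0,0,0.021],[0,0,0]],[[0,0,0.024],[0,0,0]],[[0,0,0.026],[0,0,0]],[[0,0,0.026],[0,0,0]]]'
python3 -c "
from h import *
im=cam('side','s5'); a=cv2.resize(im[180:270,290:400,::-1],None,fx=5,fy=5,interpolation=cv2.INTER_CUBIC)
cv2.imwrite('pics/s5c.png',a)"
```

```text
clock: 14.35
position: [0.6051, -0.0297, 0.0164]
ee_rot: [0.593, 0.805, -0.0, 0.0]
ft_force: [-0.3, -0.0, -1.1]
grip_width: 0.402
grasp_force: 39.9
```

View pics/s5c.png

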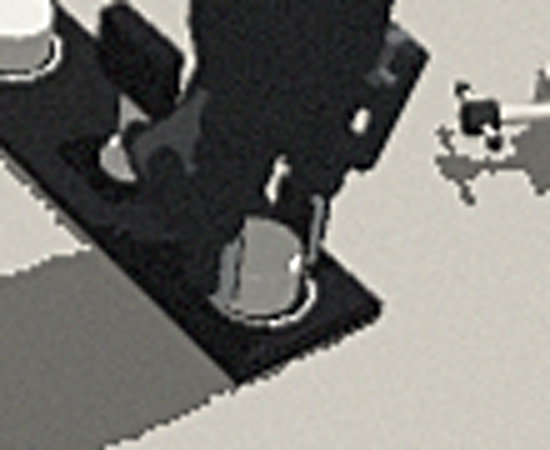

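The puck sits nearly concentric in the ring (ring bottom at row 325, puck bottom at row 313), though it may be hovering about 1 mm. I'll lower until it touches, then release.

```bash
python3 -m inch '[[[0,0,0.003],[0,0,0]],[[0,0,0.006],[0,0,0]],[[0,0,0.008],[0,0,0]],[[0,0,0.01],[0,0,0]],[[0,0,0.01],[0,0,0]],[[0,0,0.01],[0,0,0]],[[0,0,0.01],[0,0,0]],[[0,0,0.01],[0,0,0]],[[0,0,0.01],[0,0,0]],[[0,0,0.01],[0,0,0]]]'
```

```text
clock: 15.4
position: [0.6052, -0.0297, 0.0163]
ee_rot: [0.593, 0.805, -0.0, 0.0]
ft_force: [-4.3, -0.2, 8.0]
grip_width: 0.404
grasp_force: 40.7
```

```bash
python3 -m inch '[[[0,0,-0.006],[0,0,0]],[[0,0,-0.006],[0,0,0]],[[0,0,-0.006],[0,0,0]],[[0,0,-0.006],[0,0,0]],[[0,0,-0.006],[0,0,0]],[[0,0,-0.006],[0,0,0]],[[0,0,-0.006],[0,0,0]],[[0,0,-0.006],[0,0,0]],[[0,0,-0.006],[0,0,0]],[[0,0,-0.006],[0,0,0]]]' 0.7 40 &&
python3 -m inch '[[[0,0,-0.08],[0,0,0]],[[0,0,-0.18],[0,0,0]],[[0,0,-0.28],[0,0,0]],[[0,0,-0.38],[0,0,0]],[[0,0,-0.49],[0,0,0]],[[0,0,-0.6],[0,0,0]],[[0,0,-0.7],[0,0,0]],[[0,0,-0.8],[0,0,0]],[[0,0,-0.9],[0,0,0]],[[0,0,-1],[0,0,0]]]'  &&
python3 -m inch '[[[0.05,0,-0.05],[0,0,0]],[[0.1,0,-0.1],[0,0,0]],[[0.2,0,-0.16],[0,0,0]],[[0.3,0,-0.22],[0,0,0]],[[0.4,0,-0.28],[0,0,0]],[[0.5,0,-0.34],[0,0,0]],[[0.6,0,-0.4],[0,0,0]],[[0.7,0,-0.44],[0,0,0]],[[0.8,0,-0.48],[0,0,0]],[[0.9,0,-0.5],[0,0,0]]]'
python3 -c "
from h import *
im=cam('side','s6'); a=cv2.resize(im[165:265,260:380,::-1],None,fx=5,fy=5,interpolation=cv2.INTER_CUBIC)
cv2.imwrite('pics/s6c.png',a)"
```

```text
clock: 16.4
position: [0.6051, -0.0297, 0.0161]
ee_rot: [0.593, 0.805, -0.0, 0.0]
ft_force: [-0.7, 0.1, -0.0]
grip_width: 0.697
grasp_force: 0.0
clock: 17.4
position: [0.6051, -0.0297, 0.0968]
ee_rot: [0.593, 0.805, -0.0, 0.0]
ft_force: [-0.4, 0.3, -0.5]
grip_width: 0.701
grasp_force: 0.0
clock: 18.4
position: [0.5837, 0.0397, 0.1364]
ee_rot: [0.593, 0.805, 0.0, 0.0]
ft_force: [-0.8, -0.2, -0.2]
grip_width: 0.7
grasp_force: 0.0
```

View pics/s6c.png

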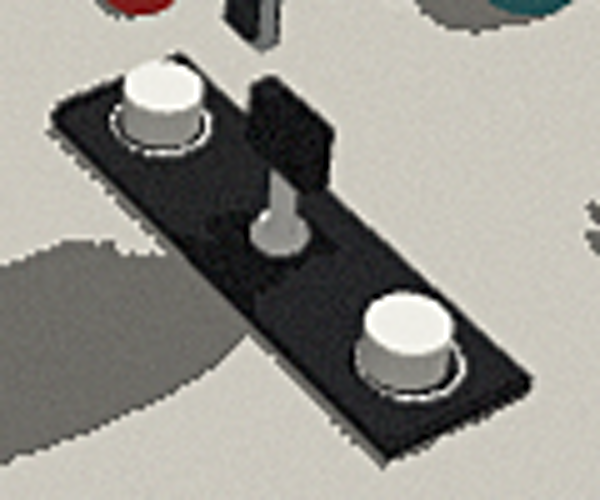

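The puck now stands flat inside its ring, about 1 mm off (puck at columns 362–453, ring at 355–466). The gripper is free. Now the grip.

```bash
python3 -m inch '[[[0.05,0,0],[0,0,0]],[[0.1,0,0],[0,0,0]],[[0.15,0,0.04],[0,0,0]],[[0.19,0,0.1],[0,0,0]],[[0.19,0,0.16],[0,0,0]],[[0.19,0,0.22],[0,0,0]],[[0.19,0,0.28],[0,0,0]],[[0.19,0,0.33],[0,0,0]],[[0.19,0,0.37],[0,0,0]],[[0.19,0,0.4],[0,0,0]]]'
python3 -c "
from h import *
print(rel([.5795,.0542,.05],np.radians(17.5)))
im=cam('side','s7'); a=cv2.resize(im[145:265,260:400,::-1],None,fx=4.5,fy=4.5,interpolation=cv2.INTER_CUBIC)
cv2.imwrite('pics/s7c.png',a)"
```

```text
clock: 19.45
position: [0.5792, 0.0535, 0.1038]
ee_rot: [0.593, 0.805, -0.0, -0.0]
ft_force: [-0.3, -0.4, -1.0]
grip_width: 0.702
grasp_force: 0.0
(array([0.008, 0.006, 0.672]), np.float64(-0.006029308803722226))
```

View pics/s7c.png

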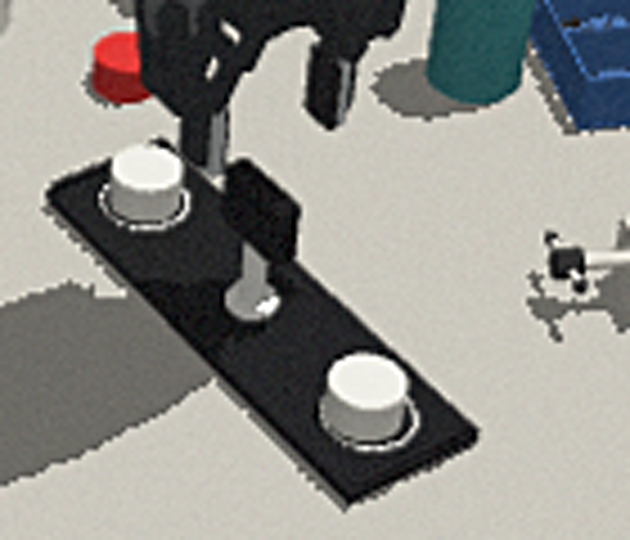

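The crop shows the fingertips at (205,165) and (335,125), straddling the grip block (263,190) from above. I'll go down and close gently, then harder.

```bash
python3 -m inch '[[[0.01,0.01,0.05],[0,0,0]],[[0.01,0.01,0.13],[0,0,0]],[[0.01,0.01,0.21],[0,0,0]],[[0.01,0.01,0.3],[0,0,0]],[[0.01,0.01,0.39],[0,0,0]],[[0.01,0.01,0.48],[0,0,0]],[[0.01,0.01,0.56],[0,0,0]],[[0.01,0.01,0.62],[0,0,0]],[[0.01,0.01,0.66],[0,0,0]],[[0.01,0.01,0.67],[0,0,0]]]' &&
python3 -m inch '[[[0,0,0],[0,0,0]],[[0,0,0],[0,0,0]],[[0,0,0],[0,0,0]],[[0,0,0],[0,0,0]],[[0,0,0],[0,0,0]],[[0,0,0],[0,0,0]],[[0,0,0],[0,0,0]],[[0,0,0],[0,0,0]],[[0,0,0],[0,0,0]],[[0,0,0],[0,0,0]]]' 0.3 20 &&
python3 -m inch '[[[0,0,0],[0,0,0]],[[0,0,0],[0,0,0]],[[0,0,0],[0,0,0]],[[0,0,0],[0,0,0]],[[0,0,0],[0,0,0]],[[0,0,0],[0,0,0]],[[0,0,0],[0,0,0]],[[0,0,0],[0,0,0]],[[0,0,0],[0,0,0]],[[0,0,0],[0,0,0]]]' 0 20 &&
python3 -m inch '[[[0,0,0],[0,0,0]],[[0,0,0],[0,0,0]],[[0,0,0],[0,0,0]],[[0,0,0],[0,0,0]],[[0,0,0],[0,0,0]],[[0,0,0],[0,0,0]],[[0,0,0],[0,0,0]],[[0,0,0],[0,0,0]],[[0,0,0],[0,0,0]],[[0,0,0],[0,0,0]]]' 0 90
```

```text
clock: 20.5
position: [0.5797, 0.0545, 0.0502]
ee_rot: [0.593, 0.805, -0.0, -0.0]
ft_force: [-0.4, -0.4, -0.2]
grip_width: 0.698
grasp_force: 0.0
clock: 21.5
position: [0.5799, 0.0546, 0.0505]
ee_rot: [0.593, 0.805, 0.0, 0.0]
ft_force: [0.0, 0.2, 0.8]
grip_width: 0.302
grasp_force: 0.0
clock: 22.5
position: [0.5799, 0.0546, 0.0506]
ee_rot: [0.593, 0.805, 0.0, 0.0]
ft_force: [0.4, 0.4, 0.6]
grip_width: 0.162
grasp_force: 19.6
clock: 23.5
position: [0.58, 0.0546, 0.0507]
ee_rot: [0.593, 0.805, 0.0, 0.0]
ft_force: [-0.6, 0.6, 4.8]
grip_width: 0.151
grasp_force: 88.5
```

```bash
python3 -m inch '[[[0,0,-0.01],[0,0,0]],[[0,0,-0.03],[0,0,0]],[[0,0,-0.06],[0,0,0]],[[0,0,-0.1],[0,0,0]],[[0,0,-0.15],[0,0,0]],[[0,0,-0.2],[0,0,0]],[[0,0,-0.24],[0,0,0]],[[0,0,-0.27],[0,0,0]],[[0,0,-0.29],[0,0,0]],[[0,0,-0.3],[0,0,0]]]'
python3 -c "
from h import *
im=cam('side','s8'); a=cv2.resize(im[125:265,240:400,::-1],None,fx=4,fy=4,interpolation=cv2.INTER_CUBIC)
cv2.imwrite('pics/s8c.png',a); print(manip.get_obs()['torque'])"
```

```text
clock: 24.5
position: [0.5799, 0.0545, 0.0747]
ee_rot: [0.593, 0.805, 0.0, 0.0]
ft_force: [-0.5, -0.1, -4.5]
grip_width: 0.148
grasp_force: 87.6
[ 0.00869132 -0.0540721   0.02095556]
```

View pics/s8c.png

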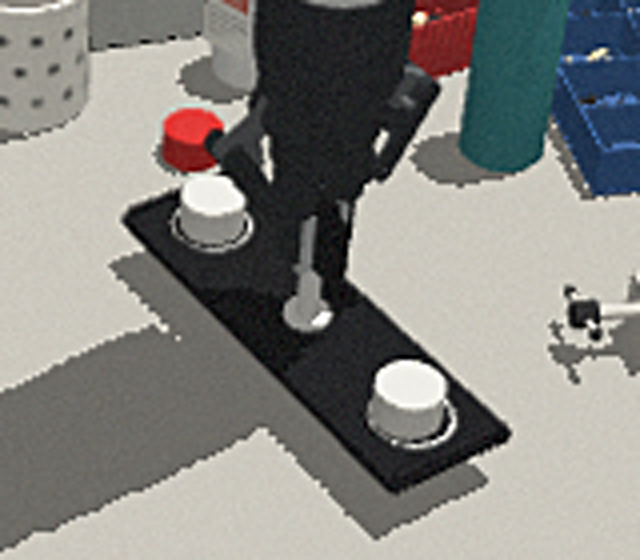

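The carrier is off the desk and looks level, with both pucks on their circles (crop 212,205 and 410,395). I'll lift the rest of the way.

```bash
python3 -m inch '[[[0,0,-0.02],[0,0,0]],[[0,0,-0.06],[0,0,0]],[[0,0,-0.12],[0,0,0]],[[0,0,-0.19],[0,0,0]],[[0,0,-0.27],[0,0,0]],[[0,0,-0.35],[0,0,0]],[[0,0,-0.43],[0,0,0]],[[0,0,-0.51],[0,0,0]],[[0,0,-0.59],[0,0,0]],[[0,0,-0.67],[0,0,0]]]' &&
python3 -m inch '[[[0,0,-0.08],[0,0,0]],[[0,0,-0.16],[0,0,0]],[[0,0,-0.24],[0,0,0]],[[0,0,-0.33],[0,0,0]],[[0,0,-0.42],[0,0,0]],[[0,0,-0.51],[0,0,0]],[[0,0,-0.6],[0,0,0]],[[0,0,-0.68],[0,0,0]],[[0,0,-0.75],[0,0,0]],[[0,0,-0.81],[0,0,0]]]' &&
python3 -m inch '[[[0,0,-0.04],[0,0,0]],[[0,0,-0.07],[0,0,0]],[[0,0,-0.09],[0,0,0]],[[0,0,-0.1],[0,0,0]],[[0,0,-0.1],[0,0,0]],[[0,0,-0.1],[0,0,0]],[[0,0,-0.1],[0,0,0]],[[0,0,-0.1],[0,0,0]],[[0,0,-0.1],[0,0,0]],[[0,0,-0.1],[0,0,0]]]'
python3 -c "
from h import *
im=cam('side','s9'); a=cv2.resize(im[65:245,220:430,::-1],None,fx=3.2,fy=3.2,interpolation=cv2.INTER_CUBIC)
cv2.imwrite('pics/s9c.png',a)"
```

```text
clock: 25.55
position: [0.5798, 0.0546, 0.1287]
ee_rot: [0.593, 0.805, -0.0, 0.0]
ft_force: [-0.5, -0.8, -4.0]
grip_width: 0.15
grasp_force: 87.7
clock: 26.55
position: [0.5798, 0.0546, 0.1934]
ee_rot: [0.593, 0.805, 0.0, 0.0]
ft_force: [-0.5, -0.1, -4.9]
grip_width: 0.152
grasp_force: 87.7
clock: 27.55
position: [0.5798, 0.0546, 0.2009]
ee_rot: [0.593, 0.805, -0.0, 0.0]
ft_force: [0.1, 0.3, -4.8]
grip_width: 0.153
grasp_force: 87.7
```

View pics/s9c.png

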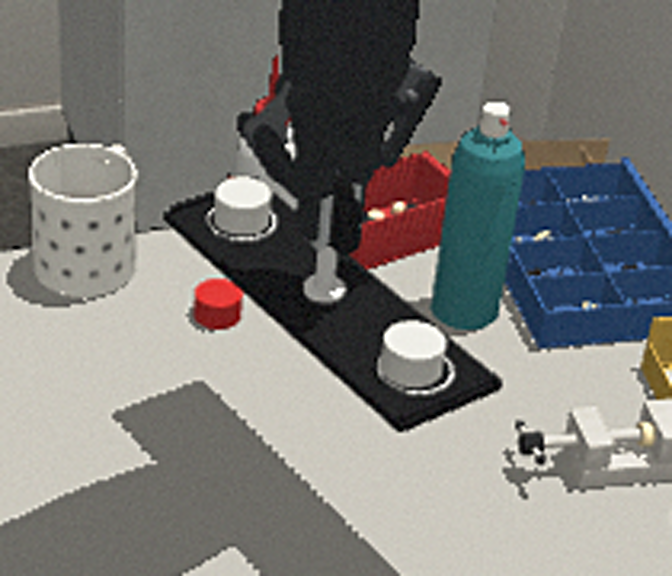

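The carrier hangs level and still at 15 cm, with both pucks on their circles (243,205 and 414,355). Handing in.

```bash
python3 -c "
from workcell import manip
print(manip.hand_in())"
```

```text
the job is handed in; nothing more can be done
None
```

I placed the loose puck on the empty circle, about 1 mm off centre, then lifted the carrier straight up by its grip; it is held level and still about 15 cm above the desk with both pucks on their circles, and the job was handed in at about 28 s.

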